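Feed a bracket blank into the bench punch with the push stick and start it

ROBOT

A 6-joint arm with a two-finger parallel gripper is mounted at the origin on a cart in front of the work surface, level with it; the furniture and walls round the work are solid. World frame = base frame: x ahead of the robot, y to its left, z up, the work surface at z = 0. Lengths are in m, angles in rad, forces in N, time in s.
With the tool pointing down it reaches from about 0.425 to 0.95 m from the base axis. Payload 3.5 kg.
Tool frame: the origin (TCP) lies at the very end of the fingers, on their centre line; the grasp point (between the pads) lies 19 mm behind it; z points along the fingers, y is the line along which they close (so a half turn about z gives the same grasp; the last joint's range is limited). The gripper opens to 85 mm and grips with 20 to 120 N. Pads are 22 mm wide; open, the fingers measure 114 mm over their backs; the gripper's body (76 mm by 85 mm) begins 54 mm behind the grasp point. The pads swing forward as they close: fully open they stand 13 mm farther back than shut.
Start: joints at [-1.483, 0.286, 1.577, -0, 1.279, -0.15], TCP at [0.159, -0.656, 0.231] pointing down, gripper open.
Joint ranges: [-2.77, 2.77], [-0.9, 2.22], [0.21, 2.48], [-1.53, 4.67], [0.24, 2.81], [-2.84, 2.84]. Speed limits (rad/s): [2.79, 2.79, 3.14, 3.14, 3.14, 3.14].

INTERFACE

Orientations are given as a unit quaternion [x, y, z, w].
In Python, from plant import ctrl, optics, sign_off gives the robot as it stands.
- The arm moves only by the shell command python3 -m creep 'ROWS' [FORCE]. ROWS is JSON, a list of rows, each an object of numbers: "x", "y", "z": the shift along the tool's x, y, z in mm; "rx", "ry", "rz": the turn, a rotation vector about the tool's x, y, z in degrees; "grip": the opening, from 0 (shut) to 1 (fully open). In form: [{"x": .., "y": .., "z": .., "rx": .., "ry": .., "rz": .., "grip": ..}, ...]. A call has exactly 10 rows; each row shifts and turns the commanded pose from where the row before left it, along the tool's axes as they then stand; what a row does not reach is not made up. A row lasts 1/12 s, in which the tool goes at most 41.7 mm and 7.16 degrees, less where a joint would pass 70% of its speed; a pose out of reach is approached as far as the arm can. A call with a gripper value outside its range is refused whole. The fingers move at their own pace and stop on an object; FORCE is the grip in N (left out, the last holds). Time passes only in rows, so rows that do not move let the fingers close, or fill a call up. It gives the time, the measured TCP pose, the force, the opening and the grip force at its end, in the units of the state.
- ctrl.get_state(): the state, without advancing time (a new reading comes with each control period).
- optics.read_camera(name): name is "scene" or "top" or "wrist"; returns a dict with "color" (420x560x3 uint8, blue, green, red), "K" (3x3 intrinsics, pixels), "R" (3x3) and "t" (3): a world point X has camera coordinates R X + t. Camera axes: x right, y down, z forward; pixel columns grow to the right and rows downward; lengths in m; the calibration is good to about 2 mm. A picture is of the moment at which its call begins. There is no depth.
- sign_off(): hands the job in; it is judged then, once.
The state is a dict: "time": time; "qpos": joint angles; "dq": joint speeds; "joint_efforts": joint torques, N m; "eef_pos": TCP position; "tcp_rot": TCP orientation; "contact_force": force on the tool from outside, world axes, zero at the start; "wrist_torque": the same for the moment, N m; "opening": opening from 0.0 (shut) to 1.0 (fully open); "finger_force": force on a finger pad.
Only numpy, scipy, OpenCV 4.12 (cv2) and the standard library are available. Lean on these libraries where they do the work, as an engineer would, in place of code of your own. Each camera call takes 0.05 s, during which the arm holds its last target. There are 200 camera calls.

TASK

Use the push stick to feed the aluminium blank from the infeed through the punch's guide channel, under the brass catch and gently on against the sprung end stop, until the catch drops down behind it and keeps it there; keep your fingers off the blank. Draw the stick back out and put it down on the worktop, then flip the red guard on the start box up until it stays open, and press the green start button fully down. Leave the oil bottle, bearing cup and blue-lidded jar where they are.

Things in the scene. Friction and masses are not known exactly. Their poses are not given: they have to be found in the camera images.
- punch: Green bench punch fixed to the worktop, 308 x 110 mm, 212 mm high. Origin on its underside, +x = feed direction. Its table (channel floor) is 25 mm up, from x = -166 mm (open infeed end) to +140 mm. A clear roof 13 mm above the floor covers the channel from x = +31 to +81 mm; head and motor stand at x = +14 to +86 mm. A dark carriage with the catch and the end stop is clamped on top of its rails.
- infeed (a point): Middle of the infeed on the channel floor, at punch x = -105 mm, axes as the punch. The guides are 12 mm high: side guides 90 mm apart from punch x = -153 to -100 mm, then flared ones that narrow until x = -36 mm, then straight rails 43 mm apart. The blank rests well inside them; the guides turn it straight as it is pushed in.
- blank: Aluminium bracket blank, flat bar 80 mm long (x), 40 mm wide (y), 10 mm thick, two dark holes, about 90 g. Origin at the centre of its underside. It lies loose in the infeed, a little askew, long side roughly along the feed. When home its tail stands at the catch edge (centre 25 to 55 mm past the punch's origin, as the carriage is set). Over 35 N of push on it counts as ramming.
- catch (a joint): Brass one-way flap on the carriage, between two dark cheeks, hinged 36 mm above the floor and 26 mm before its free edge, which slopes down in feed direction to the channel floor. The carriage is set anew each time: the edge is anywhere at punch x = -15 to +15 mm. Rad: 0 = down, about 0.33 on the blank, 0.15 on the stick's sole, which may go under it. Light spring: 6 N of push lifts it.
- channel_end (a point): Point on the channel floor at punch x = +80 mm, axes as the punch. Near here, 78 mm past the catch edge, stands the carriage's sprung end stop. It yields 15 mm against 3 N rising to 9 N, then goes solid. The catch drops when the blank's tail is 10 mm past the catch edge, when the stop has yielded 12 mm, so press until it goes solid; then the stop pushes the blank back against the catch.
- stick_handle (a point): Middle of the push stick's wooden handle, 26 mm above the underside, 116 mm behind the tip. +x points to the tip, +z up. Handle 86 mm long (x), 24 mm wide, top 52 mm above the underside; the sole ahead of it is bare for 73 mm. With the stick on the channel floor, fingers on the handle must stay 12 mm above that floor to clear the guides.
- stick_tip (a point): Middle of the red front edge of the push stick's sole, 2.5 mm above its underside.
- push_stick: The push stick: aluminium sole 160 x 34 x 5 mm, red front end, wooden handle on its rear part; about 120 g. It stands on its sole on the worktop. Origin at the centre of its underside, 80 mm behind the tip; +x to the tip.
- start_box: Grey start box with yellow top, fixed to the worktop, 96 x 76 mm and 50 mm high; origin at the centre of its underside, its front faces -x, +z up. To its left on the worktop stand a big vice (x 0.2 to 0.47 m, y -0.15 to 0.1 m) and, left of the punch, a tall bench mill (x 0.45 to 0.65 m, y 0.07 to 0.3 m): keep clear of both.
- cover (a joint): Red see-through guard over the start button. Value in rad: 0 = shut, grows as its front lip is lifted, 1.9 = thrown right back; its stiff hinge keeps it where it is left. It stands open when past 1.5.
- cover_lip (a point): Centre of the guard's solid red front tab, 76 mm above the worktop and 49 mm in front of the box's centre when shut, 87 mm from the hinge axis. The tab is 26 mm wide (y), 6 mm thick and juts 24 mm out in front of the 48 mm wide guard; it can be taken by its two sides from above. +x points from the tab to the hinge when shut.
- cover_hinge (a point): Middle of the guard's hinge axis (along the box's y), 58 mm above the worktop, 36 mm behind the box's centre.
- start (a joint): Travel of the green start button in m: 0 = up, 0.006 = fully pressed, which takes 5 N; it springs back up.
- start_top (a point): Centre of the top of the green start button (26 mm across), 72 mm above the worktop, 6 mm in front of the box's centre, pressed straight down.
- oil_bottle: Bystander: slim green drip bottle with red tip, 42 mm across, 127 mm high; origin under its centre.
- bearing_cup: Bystander: grey metal ring, 44 mm across, 18 mm high; origin under its centre.
- blue_lid_jar: Bystander: small clear jar with blue lid, 36 mm across, 42 mm high; origin under its centre.

How it is judged:
By the outcome, as a careful person would: the job done as asked, in the order asked, and still so for the second after the job is handed in, with the robot touching nothing.
It also fails if it takes over 72 s, if anything falls off the work surface, if the arm or the gripper's body presses on something with over 40 N, if the wrist force passes 120 N, or if a joint passes its speed limit or range.

## Working session

There is one attempt and no reset: what is moved stays moved. The work goes in short steps, Python scripts to look and compute and a shell command to move; the robot and the scene stay as the last step left them, time stands still between calls to the robot, and variables do not carry over. Pictures are saved under pics/ and viewed, at most 10 in all, crops included, and the job is handed in when it is done.

```bash
mkdir -p pics; ls
cat > h.py <<'E'
import numpy as np, cv2, json
from plant import ctrl, optics
from scipy.spatial.transform import Rotation as Ro
def snap(name,fn):
    c=optics.read_camera(name); cv2.imwrite(f'pics/{fn}.png',c['color'])
    np.savez(f'pics/{fn}.npz',K=c['K'],R=c['R'],t=c['t']); return c
def ray(fn,u,v):
    d=np.load(f'pics/{fn}.npz'); R,t=d['R'],d['t']
    return -R.T@t, R.T@np.linalg.inv(d['K'])@np.array([u,v,1.])
def onz(fn,u,v,z):
    o,r=ray(fn,u,v); return o+r*(z-o[2])/r[2]
def tri(*obs):
    A=np.zeros((3,3));b=np.zeros(3)
    for fn,u,v in obs:
        o,r=ray(fn,u,v); r=r/np.linalg.norm(r); P=np.eye(3)-np.outer(r,r); A+=P;b+=P@o
    return np.linalg.solve(A,b)
def proj(fn,X):
    d=np.load(f'pics/{fn}.npz'); p=d['K']@(d['R']@np.array(X)+d['t']); return p[:2]/p[2]
def to_tool(X):
    s=ctrl.get_state(); return 1000*Ro.from_quat(s['tcp_rot']).inv().apply(np.array(X)-s['eef_pos'])
E
python3 - <<'E'
from h import *
a=snap('scene','s0');b=snap('top','t0')
for n in('s0','t0'):
    d=np.load(f'pics/{n}.npz');print(n,d['K'][0,0],-d['R'].T@d['t'])
s=ctrl.get_state();print(s); print(Ro.from_quat(s['tcp_rot']).as_matrix().round(3))
E
```

```text
pics
s0 514.0802460964543 [ 0.09931291 -1.03880278  0.77840841]
t0 431.2599850750039 [ 0.43525233 -0.2351619   1.001976  ]
{'time': 0.1, 'qpos': array([-1.48297994e+00,  2.87137227e-01,  1.57806815e+00,  1.97438314e-06,
        1.27860516e+00, -1.49987371e-01]), 'dq': array([-0.00021725, -0.00184209, -0.00232966,  0.00076142,  0.0015394 ,
        0.00063123]), 'joint_efforts': array([ 5.14365802e-04, -4.07297230e+01, -2.93699563e+01, -1.46335028e-04,
        3.43852495e-03,  2.61592508e-07]), 'eef_pos': array([ 0.15899223, -0.65537929,  0.23002506]), 'tcp_rot': array([ 9.92938919e-01,  1.18621557e-01,  3.54110334e-05, -1.10837695e-03]), 'contact_force': array([-0.40252902,  0.18161781, -0.54709794]), 'wrist_torque': array([-0.01639527, -0.03296457,  0.01816434]), 'finger_force': 0.0, 'opening': 1.0013070788126006}
[[ 0.972  0.236 -0.   ]
 [ 0.236 -0.972  0.002]
 [ 0.    -0.002 -1.   ]]
```

View pics/s0.png

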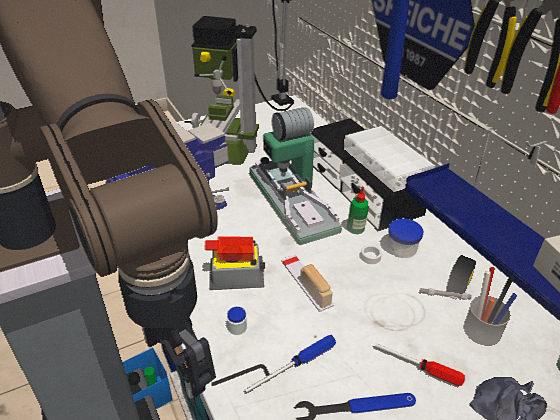

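View pics/t0.png

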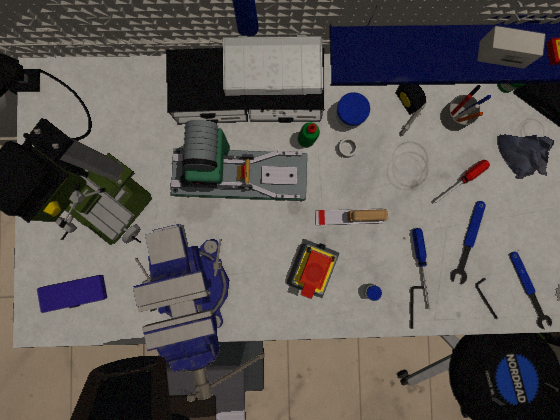

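The scene view shows the stick at about (308,282), its red tip at (290,262), the box at (236,262), and the blank at (310,214) in the punch. In the top view the punch spans columns 170-307 with the feed to the left. The blank is at (280,175), the stick tip at (316,217), the handle at (368,215), and the guard tab at (309,290). I'll zoom in on both.

Run:
```python
from h import *
a=cv2.imread('pics/t0.png')[115:305,160:400];cv2.imwrite('pics/t0c.png',cv2.resize(a,None,fx=3.1,fy=3.1,interpolation=cv2.INTER_CUBIC))
a=cv2.imread('pics/s0.png')[130:320,190:400];cv2.imwrite('pics/s0c.png',cv2.resize(a,None,fx=3.1,fy=3.1,interpolation=cv2.INTER_CUBIC))
```

```text
(no output)
```

View pics/t0c.png

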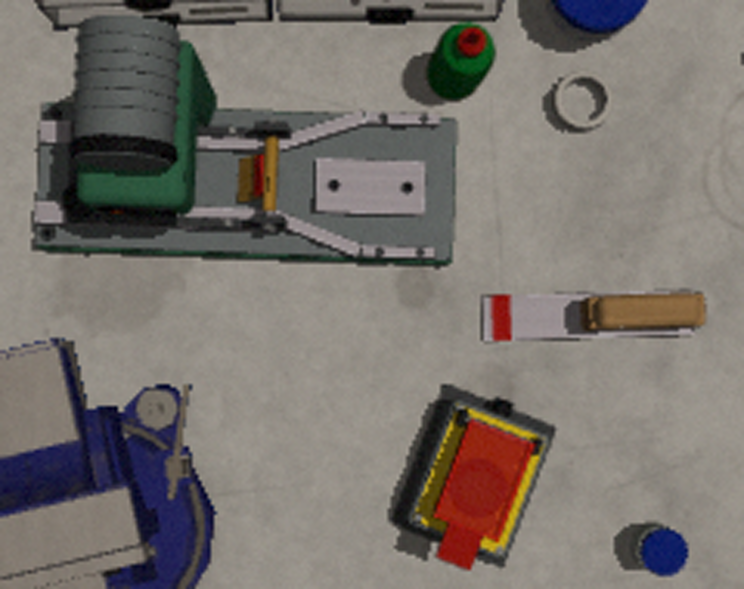

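View pics/s0c.png

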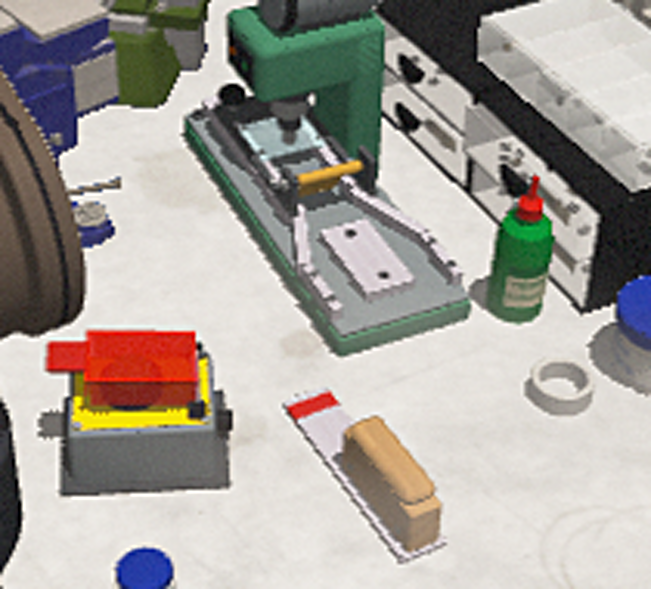

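The top crop (3.1x, offset 160,115) shows the blank corners at (315,162), (424,159), (426,213) and (317,213), and the brass bar at (271,174). The stick's front edge is (482,296)-(484,341) and its tail is at x≈705. The guard tab spans (449,522) to (470,570). The scene crop (offset 190,130) shows the same features.

Run:
```python
from h import *
T=lambda u,v:('t0',160+u/3.1,115+v/3.1)
S=lambda u,v:('s0',190+u/3.1,130+v/3.1)
p={'blank NW':(T(315,162),S(366,220)),'blank SE':(T(426,213),S(370,298)),'blank SW':(T(317,214),S(321,229)),'blank NE':(T(424,159),S(412,279)),
'tipN':(T(482,296),S(327,389)),'tipS':(T(484,341),S(283,404)),'tailS':(T(706,337),S(402,562)),'tailN':(T(706,292),S(446,543)),
'tableNE':(T(457,120),S(469,298)),'tableSE':(T(451,258),S(340,335)),'hingeN':(T(272,139),S(362,166)),'hingeS':(T(272,208),S(303,186)),
'tab L':(T(437,558),S(47,342)),'tab R':(T(471,570),S(50,370)), 'tab rootL':(T(450,522),S(88,331))}
R={k:tri(*v) for k,v in p.items()}
for k,v in R.items(): print(k,(1000*v).round(1), [ (proj(o[0],v)-o[1:]).round(1).tolist() for o in p[k]])
for n,u,v,z in(('tableSW',33,245,.025),('tableSE',451,258,.025),('tableNE',457,120,.025),('railN r',435,120,.037),('railS r',432,250,.037),('railN strL',205,148,.037),('railS strL',205,210,.037),('tipN',482,296,.005),('tipS',484,341,.005),('tailN',706,292,.005),('tailS',706,337,.005),('hdlF',587,312,.052),('hdlR',705,310,.052),('brass flap',245,180,.03)):
  print(n,(1000*onz(*T(u,v),z)).round(1))
for n in('boxcorner NW',443,386,.05),('NE',553,428,.05),('SE',503,566,.05),('SW',392,520,.05): print(n[0],(1000*onz(*T(n[1],n[2]),n[3])).round(1))
```

```text
blank NW [ 604.8 -212.4   34.6] [[0.4, -0.9], [-0.9, 0.1]]
blank SE [ 564.6 -291.9   32.4] [[0.1, -0.3], [-0.3, 0.0]]
blank SW [ 565.5 -213.    40.2] [[0.3, -0.8], [-0.8, 0.1]]
blank NE [ 602.4 -290.6   35.4] [[-0.2, 0.4], [0.4, -0.1]]
tipN [ 505.7 -334.5    3.6] [[0.3, -0.6], [-0.7, 0.1]]
tipS [ 471.4 -334.7    4.4] [[0.2, -0.4], [-0.5, 0.0]]
tailS [ 469.7 -499.2   12.8] [[0.0, -0.0], [-0.0, 0.0]]
tailN [ 502.3 -499.7   14. ] [[-0.2, 0.4], [0.5, -0.1]]
tableNE [ 634.2 -317.    24.7] [[0.1, -0.1], [-0.1, 0.0]]
tableSE [ 531.2 -309.6   24.4] [[-0.0, 0.1], [0.1, -0.0]]
hingeN [ 617.  -182.9   62.6] [[0.4, -0.9], [-0.9, 0.1]]
hingeS [ 567.3 -181.4   59.2] [[0.2, -0.5], [-0.5, 0.1]]
tab L [ 322.1 -290.4   87.4] [[0.1, -0.4], [-0.4, -0.0]]
tab R [ 314.1 -313.8   85.6] [[0.3, -0.8], [-0.9, -0.0]]
tab rootL [ 346.9 -299.5   94. ] [[0.2, -0.5], [-0.6, 0.0]]
tableSW [547.1  -4.3  25. ]
tableSE [ 531.3 -309.7   25. ]
tableNE [ 633.8 -316.8   25. ]
railN r [ 631.7 -299.7   37. ]
railS r [ 536.3 -295.1   37. ]
railN strL [ 614.1 -131.8   37. ]
railS strL [ 568.7 -131.2   37. ]
tipN [ 504.2 -333.7    5. ]
tipS [ 470.5 -334.3    5. ]
tailN [ 503.7 -502.6    5. ]
tailS [ 469.9 -501.2    5. ]
hdlF [ 488.  -403.9   52. ]
hdlR [ 487.6 -488.7   52. ]
brass flap [ 591.2 -159.9   30. ]
boxcorner NW [ 437.5 -299.7   50. ]
NE [ 406.  -377.3   50. ]
SE [ 309.8 -338.8   50. ]
SW [ 343.9 -261.2   50. ]
```

The heights agree with the text. The punch feed is almost along +y (yaw about 87°), the stick lies along +y at x≈0.4875 with its handle at y≈-0.449, and the catch edge is at y≈-0.156. Next I'll move above the handle and turn the tool.

```bash
python3 -m creep '[{"x":36.8,"y":-12.3,"z":7},{"x":36.8,"y":-12.3,"z":7},{"x":36.8,"y":-12.3,"z":7},{"x":36.8,"y":-12.3,"z":7},{"x":36.8,"y":-12.3,"z":7},{"x":36.8,"y":-12.3,"z":7},{"x":36.8,"y":-12.3,"z":7},{"x":36.8,"y":-12.3,"z":7},{"x":36.8,"y":-12.3,"z":7},{"x":36.8,"y":-12.3,"z":7}]' && python3 -m creep '[{"rz":-7},{"rz":-7},{"rz":-7},{"rz":-7},{"rz":-7},{"rz":-7},{"rz":-7},{"rz":-7},{"rz":-7},{"rz":-7}]'
python3 - <<'E'
from h import *
snap('wrist','w1'); s=ctrl.get_state(); print(s['time'],s['eef_pos'],Ro.from_quat(s['tcp_rot']).as_matrix().round(3),s['qpos'].round(2))
d=np.load('pics/w1.npz');print(-d['R'].T@d['t'])
E
```

```text
$[0]: bad value
```

```bash
python3 -m creep '[{"x":36.8,"y":-12.3,"z":7,"rx":0,"ry":0,"rz":0,"grip":1},{"x":36.8,"y":-12.3,"z":7,"rx":0,"ry":0,"rz":0,"grip":1},{"x":36.8,"y":-12.3,"z":7,"rx":0,"ry":0,"rz":0,"grip":1},{"x":36.8,"y":-12.3,"z":7,"rx":0,"ry":0,"rz":0,"grip":1},{"x":36.8,"y":-12.3,"z":7,"rx":0,"ry":0,"rz":0,"grip":1},{"x":36.8,"y":-12.3,"z":7,"rx":0,"ry":0,"rz":0,"grip":1},{"x":36.8,"y":-12.3,"z":7,"rx":0,"ry":0,"rz":0,"grip":1},{"x":36.8,"y":-12.3,"z":7,"rx":0,"ry":0,"rz":0,"grip":1},{"x":36.8,"y":-12.3,"z":7,"rx":0,"ry":0,"rz":0,"grip":1},{"x":36.8,"y":-12.3,"z":7,"rx":0,"ry":0,"rz":0,"grip":1}]' && python3 -m creep '[{"x":0,"y":0,"z":0,"rx":0,"ry":0,"rz":-7,"grip":1},{"x":0,"y":0,"z":0,"rx":0,"ry":0,"rz":-7,"grip":1},{"x":0,"y":0,"z":0,"rx":0,"ry":0,"rz":-7,"grip":1},{"x":0,"y":0,"z":0,"rx":0,"ry":0,"rz":-7,"grip":1},{"x":0,"y":0,"z":0,"rx":0,"ry":0,"rz":-7,"grip":1},{"x":0,"y":0,"z":0,"rx":0,"ry":0,"rz":-7,"grip":1},{"x":0,"y":0,"z":0,"rx":0,"ry":0,"rz":-7,"grip":1},{"x":0,"y":0,"z":0,"rx":0,"ry":0,"rz":-7,"grip":1},{"x":0,"y":0,"z":0,"rx":0,"ry":0,"rz":-7,"grip":1},{"x":0,"y":0,"z":0,"rx":0,"ry":0,"rz":-7,"grip":1}]'
python3 - <<'E'
from h import *
snap('wrist','w1'); s=ctrl.get_state(); print(s['time'],s['eef_pos'],Ro.from_quat(s['tcp_rot']).as_matrix().round(3),s['qpos'].round(2))
d=np.load('pics/w1.npz');print(-d['R'].T@d['t'])
E
```

```text
time: 0.93
eef_pos: [0.4889, -0.4482, 0.1604]
tcp_rot: [0.993, 0.119, -0.0, -0.0]
contact_force: [0.4, -0.4, 0.3]
opening: 0.998
finger_force: 0.0
time: 1.77
eef_pos: [0.4874, -0.4494, 0.1605]
tcp_rot: [0.743, 0.669, 0.0, -0.001]
contact_force: [-0.4, -0.0, 0.3]
opening: 1.003
finger_force: 0.0
1.8167 [ 0.48740057 -0.44939698  0.1605379 ] [[ 0.101  0.995 -0.001]
 [ 0.995 -0.101  0.001]
 [ 0.001 -0.001 -1.   ]] [-0.9   0.32  1.67 -0.    1.16 -0.8 ]
[ 0.49418444 -0.38221431  0.30321483]
```

View pics/w1.png

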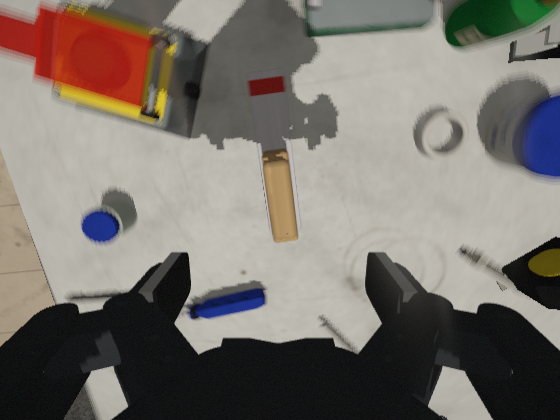

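The wrist view shows the handle top from (275,156) to (286,240) and the red band at (267,86), nearly centred under the gripper.

Run:
```python
from h import *
for n,u,v,z in(('hF',275,162,.052),('hR',286,238,.052),('redfrontL',249,78,.005),('redfrontR',283,76,.005),('tailR',299,238,.005)): print(n,(1000*onz('w1',u,v,z)).round(1))
print(proj('w1',[.4875,-.334,.005]))
```

```text
hF [ 488.6 -413.    52. ]
hR [ 491.1 -482.7   52. ]
redfrontL [ 471.9 -338.1    5. ]
redfrontR [ 503.7 -339.8    5. ]
tailR [ 504.5 -503.     5. ]
[265.06756593  71.32150895]
```

```bash
python3 -m creep '[{"x":0,"y":1.5,"z":0,"rx":0,"ry":0,"rz":-6,"grip":1},{"x":0,"y":0,"z":20,"rx":0,"ry":0,"rz":0,"grip":1},{"x":0,"y":0,"z":20,"rx":0,"ry":0,"rz":0,"grip":1},{"x":0,"y":0,"z":20,"rx":0,"ry":0,"rz":0,"grip":1},{"x":0,"y":0,"z":20,"rx":0,"ry":0,"rz":0,"grip":1},{"x":0,"y":0,"z":20,"rx":0,"ry":0,"rz":0,"grip":1},{"x":0,"y":0,"z":20,"rx":0,"ry":0,"rz":0,"grip":1},{"x":0,"y":0,"z":16,"rx":0,"ry":0,"rz":0,"grip":0.6},{"x":0,"y":0,"z":7,"rx":0,"ry":0,"rz":0,"grip":0.5},{"x":0,"y":0,"z":0,"rx":0,"ry":0,"rz":0,"grip":0.4}]' 40 && python3 -m creep '[{"x":0,"y":0,"z":0,"rx":0,"ry":0,"rz":0,"grip":0},{"x":0,"y":0,"z":0,"rx":0,"ry":0,"rz":0,"grip":0},{"x":0,"y":0,"z":0,"rx":0,"ry":0,"rz":0,"grip":0},{"x":0,"y":0,"z":0,"rx":0,"ry":0,"rz":0,"grip":0},{"x":0,"y":0,"z":0,"rx":0,"ry":0,"rz":0,"grip":0},{"x":0,"y":0,"z":0,"rx":0,"ry":0,"rz":0,"grip":0},{"x":0,"y":0,"z":0,"rx":0,"ry":0,"rz":0,"grip":0},{"x":0,"y":0,"z":0,"rx":0,"ry":0,"rz":0,"grip":0},{"x":0,"y":0,"z":0,"rx":0,"ry":0,"rz":0,"grip":0},{"x":0,"y":0,"z":0,"rx":0,"ry":0,"rz":0,"grip":0}]' 60
```

```text
time: 2.65
eef_pos: [0.4879, -0.4483, 0.0155]
tcp_rot: [0.71, 0.704, 0.0, -0.003]
contact_force: [-0.9, 0.8, 0.6]
opening: 0.609
finger_force: 0.0
time: 3.48
eef_pos: [0.4899, -0.4508, 0.02]
tcp_rot: [0.709, 0.705, -0.0, 0.001]
contact_force: [1.1, 1.1, 5.8]
opening: 0.27
finger_force: 59.4
```

```bash
python3 -m creep '[{"x":0,"y":0,"z":-15,"rx":0,"ry":0,"rz":0,"grip":0},{"x":0,"y":0,"z":-15,"rx":0,"ry":0,"rz":0,"grip":0},{"x":0,"y":0,"z":-15,"rx":0,"ry":0,"rz":0,"grip":0},{"x":0,"y":20,"z":-5,"rx":0,"ry":0,"rz":0,"grip":0},{"x":6,"y":22,"z":0,"rx":0,"ry":0,"rz":0,"grip":0},{"x":10,"y":22,"z":0,"rx":0,"ry":0,"rz":0,"grip":0},{"x":10,"y":22,"z":0,"rx":0,"ry":0,"rz":0,"grip":0},{"x":0,"y":0,"z":0,"rx":0,"ry":0,"rz":3,"grip":0},{"x":0,"y":0,"z":0,"rx":0,"ry":0,"rz":0,"grip":0},{"x":0,"y":0,"z":0,"rx":0,"ry":0,"rz":0,"grip":0}]' 60
python3 - <<'E'
from h import *
snap('wrist','w2'); s=ctrl.get_state(); print(s['time'],s['eef_pos'],Ro.from_quat(s['tcp_rot']).as_matrix().round(3),s['contact_force'])
E
```

```text
time: 4.32
eef_pos: [0.5755, -0.4244, 0.0693]
tcp_rot: [0.727, 0.687, -0.0, 0.0]
contact_force: [-0.2, 0.2, -1.4]
opening: 0.27
finger_force: 59.1
4.3667 [ 0.57504667 -0.42470903  0.06900962] [[ 0.058  0.998  0.   ]
 [ 0.998 -0.058 -0.   ]
 [-0.     0.    -1.   ]] [ 0.08046257  0.93395893 -1.3161478 ]
```

View pics/w2.png

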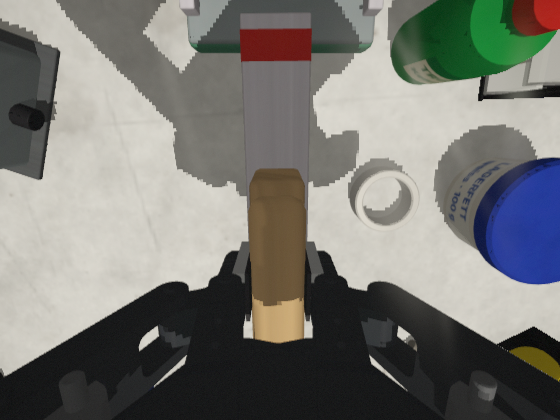

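The stick sits straight in the grip with its front edge at row 13, columns 242-311. The table end edge runs from (188,45) to (374,45).

Run:
```python
from h import *
for n,u,v,z in(('tipL',242,13,.054),('tipR',311,13,.054),('soleL rear',246,160,.054),('soleR',309,160,.054),('tabL',189,42,.025),('tabR',374,42,.025),('guideL',194,12,.037),('guideR',367,12,.037)): print(n,(1000*onz('w2',u,v,z)).round(1))
```

```text
tipL [ 565.2 -305.9   54. ]
tipR [ 597.6 -307.8   54. ]
soleL rear [ 561.1 -374.5   54. ]
soleR [ 594.6 -376.5   54. ]
tabL [ 531.3 -309.3   25. ]
tabR [ 636.5 -315.4   25. ]
guideL [ 538.9 -298.5   37. ]
guideR [ 628.7 -303.8   37. ]
```

```bash
python3 -m creep '[{"x":2,"y":2,"z":5,"rx":0,"ry":0,"rz":0,"grip":0},{"x":0,"y":0,"z":5,"rx":0,"ry":0,"rz":0,"grip":0},{"x":0,"y":0,"z":5,"rx":0,"ry":0,"rz":0,"grip":0},{"x":0,"y":0,"z":3,"rx":0,"ry":0,"rz":0,"grip":0},{"x":0,"y":0,"z":1,"rx":0,"ry":0,"rz":0,"grip":0},{"x":0,"y":0,"z":1,"rx":0,"ry":0,"rz":0,"grip":0},{"x":0,"y":0,"z":0,"rx":0,"ry":0,"rz":0,"grip":0},{"x":0,"y":0,"z":0,"rx":0,"ry":0,"rz":0,"grip":0},{"x":0,"y":0,"z":0,"rx":0,"ry":0,"rz":0,"grip":0},{"x":0,"y":0,"z":0,"rx":0,"ry":0,"rz":0,"grip":0}]' 60 && python3 -m creep '[{"x":0,"y":0,"z":1,"rx":0,"ry":0,"rz":0,"grip":0},{"x":0,"y":0,"z":0,"rx":0,"ry":0,"rz":0,"grip":0},{"x":0,"y":0,"z":1,"rx":0,"ry":0,"rz":0,"grip":0},{"x":0,"y":0,"z":0,"rx":0,"ry":0,"rz":0,"grip":0},{"x":0,"y":0,"z":0,"rx":0,"ry":0,"rz":0,"grip":0},{"x":0,"y":0,"z":0,"rx":0,"ry":0,"rz":0,"grip":0},{"x":0,"y":0,"z":0,"rx":0,"ry":0,"rz":0,"grip":0},{"x":0,"y":0,"z":0,"rx":0,"ry":0,"rz":0,"grip":0},{"x":0,"y":0,"z":0,"rx":0,"ry":0,"rz":0,"grip":0},{"x":0,"y":0,"z":0,"rx":0,"ry":0,"rz":0,"grip":0}]' 60
```

```text
time: 5.2
eef_pos: [0.5777, -0.4227, 0.0487]
tcp_rot: [0.728, 0.686, 0.0, 0.0]
contact_force: [0.0, -0.6, -1.3]
opening: 0.273
finger_force: 59.1
time: 6.03
eef_pos: [0.5775, -0.4226, 0.0464]
tcp_rot: [0.728, 0.686, -0.0, 0.0]
contact_force: [0.0, 0.6, -1.2]
opening: 0.271
finger_force: 59.1
```

```bash
python3 -m creep '[{"x":0,"y":0,"z":0.7,"rx":0,"ry":0,"rz":0,"grip":0},{"x":0,"y":0,"z":0,"rx":0,"ry":0,"rz":0,"grip":0},{"x":0,"y":0,"z":0,"rx":0,"ry":0,"rz":0,"grip":0},{"x":0,"y":0,"z":0.5,"rx":0,"ry":0,"rz":0,"grip":0},{"x":0,"y":0,"z":0,"rx":0,"ry":0,"rz":0,"grip":0},{"x":0,"y":0,"z":0,"rx":0,"ry":0,"rz":0,"grip":0},{"x":0,"y":0,"z":0,"rx":0,"ry":0,"rz":0,"grip":0},{"x":0,"y":0,"z":0,"rx":0,"ry":0,"rz":0,"grip":0},{"x":0,"y":0,"z":0,"rx":0,"ry":0,"rz":0,"grip":0},{"x":0,"y":0,"z":0,"rx":0,"ry":0,"rz":0,"grip":0}]' 60; python3 -m creep '[{"x":0,"y":0,"z":0.8,"rx":0,"ry":0,"rz":0,"grip":0},{"x":0,"y":0,"z":0,"rx":0,"ry":0,"rz":0,"grip":0},{"x":0,"y":0,"z":0,"rx":0,"ry":0,"rz":0,"grip":0},{"x":0,"y":0,"z":0,"rx":0,"ry":0,"rz":0,"grip":0},{"x":0,"y":0,"z":0,"rx":0,"ry":0,"rz":0,"grip":0},{"x":0,"y":0,"z":0,"rx":0,"ry":0,"rz":0,"grip":0},{"x":0,"y":0,"z":0,"rx":0,"ry":0,"rz":0,"grip":0},{"x":0,"y":0,"z":0,"rx":0,"ry":0,"rz":0,"grip":0},{"x":0,"y":0,"z":0,"rx":0,"ry":0,"rz":0,"grip":0},{"x":0,"y":0,"z":0,"rx":0,"ry":0,"rz":0,"grip":0}]' 60
```

```text
time: 6.87
eef_pos: [0.5775, -0.4226, 0.0451]
tcp_rot: [0.728, 0.686, -0.0, 0.0]
contact_force: [0.7, -0.7, -0.8]
opening: 0.27
finger_force: 59.1
time: 7.7
eef_pos: [0.5776, -0.4227, 0.0446]
tcp_rot: [0.728, 0.686, 0.0, 0.0]
contact_force: [-0.3, 0.5, 0.4]
opening: 0.27
finger_force: 59.3
```

```bash
python3 -m creep '[{"x":4,"y":0,"z":0,"rx":0,"ry":0,"rz":0,"grip":0},{"x":4,"y":0,"z":0,"rx":0,"ry":0,"rz":0,"grip":0},{"x":4,"y":0,"z":0,"rx":0,"ry":0,"rz":0,"grip":0},{"x":4,"y":0,"z":0,"rx":0,"ry":0,"rz":0,"grip":0},{"x":5,"y":0,"z":0,"rx":0,"ry":0,"rz":0,"grip":0},{"x":5,"y":0,"z":0,"rx":0,"ry":0,"rz":0,"grip":0},{"x":5,"y":0,"z":0,"rx":0,"ry":0,"rz":0,"grip":0},{"x":5,"y":0,"z":0,"rx":0,"ry":0,"rz":0,"grip":0},{"x":5,"y":0,"z":0,"rx":0,"ry":0,"rz":0,"grip":0},{"x":5,"y":0,"z":0,"rx":0,"ry":0,"rz":0,"grip":0}]' 60; python3 -m creep '[{"x":4,"y":0,"z":0,"rx":0,"ry":0,"rz":0,"grip":0},{"x":4,"y":0,"z":0,"rx":0,"ry":0,"rz":0,"grip":0},{"x":4,"y":0,"z":0,"rx":0,"ry":0,"rz":0,"grip":0},{"x":4,"y":0,"z":0,"rx":0,"ry":0,"rz":0,"grip":0},{"x":4,"y":0,"z":0,"rx":0,"ry":0,"rz":0,"grip":0},{"x":4,"y":0,"z":0,"rx":0,"ry":0,"rz":0,"grip":0},{"x":4,"y":0,"z":0,"rx":0,"ry":0,"rz":0,"grip":0},{"x":4,"y":0,"z":0,"rx":0,"ry":0,"rz":0,"grip":0},{"x":4,"y":0,"z":0,"rx":0,"ry":0,"rz":0,"grip":0},{"x":4,"y":0,"z":0,"rx":0,"ry":0,"rz":0,"grip":0}]' 60
python3 - <<'E'
from h import *
snap('wrist','w3'); a=cv2.imread('pics/w3.png'); b=snap('scene','s3')['color'][120:320,210:410]
cv2.imwrite('pics/c3.png',np.hstack([a[:, 100:460],cv2.resize(b,(420,420),interpolation=cv2.INTER_CUBIC)]))
E
```

```text
time: 8.53
eef_pos: [0.5805, -0.3765, 0.0448]
tcp_rot: [0.728, 0.686, -0.0, 0.001]
contact_force: [0.6, -2.6, 3.1]
opening: 0.272
finger_force: 59.5
time: 9.37
eef_pos: [0.583, -0.3378, 0.045]
tcp_rot: [0.728, 0.686, -0.0, 0.002]
contact_force: [0.7, -6.1, 4.0]
opening: 0.269
finger_force: 59.5
```

View pics/c3.png

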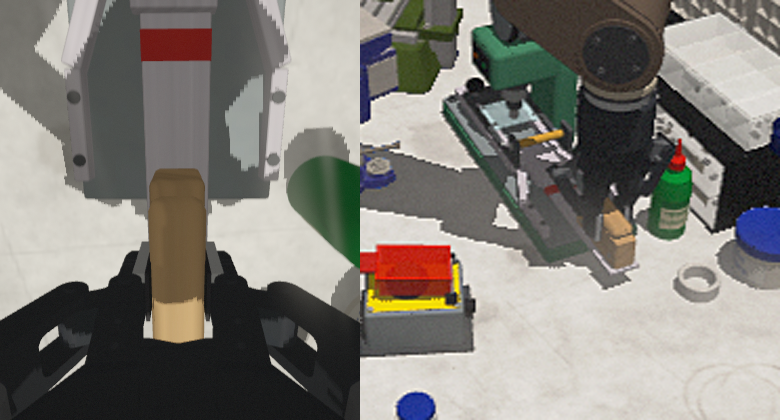

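The stick runs centred between the guides (mid column about 176) with the blank square ahead of it. Push force is 6 N, so the catch is lifting. I'll continue.

```bash
python3 -m creep '[{"x":4,"y":0,"z":0,"rx":0,"ry":0,"rz":0,"grip":0},{"x":4,"y":0,"z":0,"rx":0,"ry":0,"rz":0,"grip":0},{"x":4,"y":0,"z":0,"rx":0,"ry":0,"rz":0,"grip":0},{"x":4,"y":0,"z":0,"rx":0,"ry":0,"rz":0,"grip":0},{"x":4,"y":0,"z":0,"rx":0,"ry":0,"rz":0,"grip":0},{"x":3,"y":0,"z":0,"rx":0,"ry":0,"rz":0,"grip":0},{"x":3,"y":0,"z":0,"rx":0,"ry":0,"rz":0,"grip":0},{"x":3,"y":0,"z":0,"rx":0,"ry":0,"rz":0,"grip":0},{"x":3,"y":0,"z":0,"rx":0,"ry":0,"rz":0,"grip":0},{"x":3,"y":0,"z":0,"rx":0,"ry":0,"rz":0,"grip":0}]' 60; python3 -m creep '[{"x":2,"y":0,"z":0,"rx":0,"ry":0,"rz":0,"grip":0},{"x":2,"y":0,"z":0,"rx":0,"ry":0,"rz":0,"grip":0},{"x":2,"y":0,"z":0,"rx":0,"ry":0,"rz":0,"grip":0},{"x":2,"y":0,"z":0,"rx":0,"ry":0,"rz":0,"grip":0},{"x":2,"y":0,"z":0,"rx":0,"ry":0,"rz":0,"grip":0},{"x":2,"y":0,"z":0,"rx":0,"ry":0,"rz":0,"grip":0},{"x":2,"y":0,"z":0,"rx":0,"ry":0,"rz":0,"grip":0},{"x":2,"y":0,"z":0,"rx":0,"ry":0,"rz":0,"grip":0},{"x":1,"y":0,"z":0,"rx":0,"ry":0,"rz":0,"grip":0},{"x":0,"y":0,"z":0,"rx":0,"ry":0,"rz":0,"grip":0}]' 60
```

```text
time: 10.3
eef_pos: [0.585, -0.3029, 0.045]
tcp_rot: [0.728, 0.686, -0.0, 0.001]
contact_force: [0.1, -5.1, 4.9]
opening: 0.272
finger_force: 59.6
time: 11.13
eef_pos: [0.586, -0.2857, 0.045]
tcp_rot: [0.728, 0.686, -0.0, 0.001]
contact_force: [0.7, -4.6, 3.3]
opening: 0.274
finger_force: 59.7
```

```bash
python3 -m creep '[{"x":2,"y":0,"z":0,"rx":0,"ry":0,"rz":0,"grip":0},{"x":2,"y":0,"z":0,"rx":0,"ry":0,"rz":0,"grip":0},{"x":2,"y":0,"z":0,"rx":0,"ry":0,"rz":0,"grip":0},{"x":2,"y":0,"z":0,"rx":0,"ry":0,"rz":0,"grip":0},{"x":1,"y":0,"z":0,"rx":0,"ry":0,"rz":0,"grip":0},{"x":1,"y":0,"z":0,"rx":0,"ry":0,"rz":0,"grip":0},{"x":1,"y":0,"z":0,"rx":0,"ry":0,"rz":0,"grip":0},{"x":1,"y":0,"z":0,"rx":0,"ry":0,"rz":0,"grip":0},{"x":1,"y":0,"z":0,"rx":0,"ry":0,"rz":0,"grip":0},{"x":0,"y":0,"z":0,"rx":0,"ry":0,"rz":0,"grip":0}]' 60
```

```text
time: 11.97
eef_pos: [0.5868, -0.2732, 0.045]
tcp_rot: [0.728, 0.686, -0.0, 0.001]
contact_force: [0.5, -5.7, 4.2]
opening: 0.27
finger_force: 59.6
```

```bash
python3 -m creep '[{"x":1,"y":0,"z":0,"rx":0,"ry":0,"rz":0,"grip":0},{"x":1,"y":0,"z":0,"rx":0,"ry":0,"rz":0,"grip":0},{"x":1,"y":0,"z":0,"rx":0,"ry":0,"rz":0,"grip":0},{"x":1,"y":0,"z":0,"rx":0,"ry":0,"rz":0,"grip":0},{"x":1,"y":0,"z":0,"rx":0,"ry":0,"rz":0,"grip":0},{"x":0,"y":0,"z":0,"rx":0,"ry":0,"rz":0,"grip":0},{"x":0,"y":0,"z":0,"rx":0,"ry":0,"rz":0,"grip":0},{"x":0,"y":0,"z":0,"rx":0,"ry":0,"rz":0,"grip":0},{"x":0,"y":0,"z":0,"rx":0,"ry":0,"rz":0,"grip":0},{"x":0,"y":0,"z":0,"rx":0,"ry":0,"rz":0,"grip":0}]' 60;python3 -m creep '[{"x":1,"y":0,"z":0,"rx":0,"ry":0,"rz":0,"grip":0},{"x":1,"y":0,"z":0,"rx":0,"ry":0,"rz":0,"grip":0},{"x":1,"y":0,"z":0,"rx":0,"ry":0,"rz":0,"grip":0},{"x":0,"y":0,"z":0,"rx":0,"ry":0,"rz":0,"grip":0},{"x":0,"y":0,"z":0,"rx":0,"ry":0,"rz":0,"grip":0},{"x":0,"y":0,"z":0,"rx":0,"ry":0,"rz":0,"grip":0},{"x":0,"y":0,"z":0,"rx":0,"ry":0,"rz":0,"grip":0},{"x":0,"y":0,"z":0,"rx":0,"ry":0,"rz":0,"grip":0},{"x":0,"y":0,"z":0,"rx":0,"ry":0,"rz":0,"grip":0},{"x":0,"y":0,"z":0,"rx":0,"ry":0,"rz":0,"grip":0}]' 60
```

```text
time: 12.8
eef_pos: [0.587, -0.2694, 0.045]
tcp_rot: [0.728, 0.686, -0.001, 0.002]
contact_force: [0.0, -9.5, 4.1]
opening: 0.273
finger_force: 59.5
time: 13.63
eef_pos: [0.5872, -0.2668, 0.0452]
tcp_rot: [0.728, 0.686, -0.001, 0.003]
contact_force: [-0.1, -10.7, 2.7]
opening: 0.272
finger_force: 59.5
```

```bash
python3 -m creep '[{"x":1,"y":0,"z":0,"rx":0,"ry":0,"rz":0,"grip":0},{"x":1,"y":0,"z":0,"rx":0,"ry":0,"rz":0,"grip":0},{"x":1,"y":0,"z":0,"rx":0,"ry":0,"rz":0,"grip":0},{"x":1,"y":0,"z":0,"rx":0,"ry":0,"rz":0,"grip":0},{"x":0,"y":0,"z":0,"rx":0,"ry":0,"rz":0,"grip":0},{"x":0,"y":0,"z":0,"rx":0,"ry":0,"rz":0,"grip":0},{"x":0,"y":0,"z":0,"rx":0,"ry":0,"rz":0,"grip":0},{"x":0,"y":0,"z":0,"rx":0,"ry":0,"rz":0,"grip":0},{"x":0,"y":0,"z":0,"rx":0,"ry":0,"rz":0,"grip":0},{"x":0,"y":0,"z":0,"rx":0,"ry":0,"rz":0,"grip":0}]' 60;python3 -m creep '[{"x":1,"y":0,"z":0,"rx":0,"ry":0,"rz":0,"grip":0},{"x":1,"y":0,"z":0,"rx":0,"ry":0,"rz":0,"grip":0},{"x":1,"y":0,"z":0,"rx":0,"ry":0,"rz":0,"grip":0},{"x":0,"y":0,"z":0,"rx":0,"ry":0,"rz":0,"grip":0},{"x":0,"y":0,"z":0,"rx":0,"ry":0,"rz":0,"grip":0},{"x":0,"y":0,"z":0,"rx":0,"ry":0,"rz":0,"grip":0},{"x":0,"y":0,"z":0,"rx":0,"ry":0,"rz":0,"grip":0},{"x":0,"y":0,"z":0,"rx":0,"ry":0,"rz":0,"grip":0},{"x":0,"y":0,"z":0,"rx":0,"ry":0,"rz":0,"grip":0},{"x":0,"y":0,"z":0,"rx":0,"ry":0,"rz":0,"grip":0}]' 60
```

```text
time: 14.47
eef_pos: [0.5875, -0.2632, 0.0453]
tcp_rot: [0.728, 0.686, -0.001, 0.003]
contact_force: [0.7, -11.2, 2.5]
opening: 0.272
finger_force: 59.6
time: 15.3
eef_pos: [0.5877, -0.2607, 0.0454]
tcp_rot: [0.727, 0.686, -0.002, 0.003]
contact_force: [-0.4, -12.0, 4.1]
opening: 0.272
finger_force: 59.6
```

```bash
python3 -m creep '[{"x":1,"y":0,"z":0,"rx":0,"ry":0,"rz":0,"grip":0},{"x":1,"y":0,"z":0,"rx":0,"ry":0,"rz":0,"grip":0},{"x":0,"y":0,"z":0,"rx":0,"ry":0,"rz":0,"grip":0},{"x":0,"y":0,"z":0,"rx":0,"ry":0,"rz":0,"grip":0},{"x":0,"y":0,"z":0,"rx":0,"ry":0,"rz":0,"grip":0},{"x":0,"y":0,"z":0,"rx":0,"ry":0,"rz":0,"grip":0},{"x":0,"y":0,"z":0,"rx":0,"ry":0,"rz":0,"grip":0},{"x":0,"y":0,"z":0,"rx":0,"ry":0,"rz":0,"grip":0},{"x":0,"y":0,"z":0,"rx":0,"ry":0,"rz":0,"grip":0},{"x":0,"y":0,"z":0,"rx":0,"ry":0,"rz":0,"grip":0}]' 60
```

```text
time: 16.13
eef_pos: [0.5879, -0.2591, 0.0456]
tcp_rot: [0.727, 0.686, -0.002, 0.004]
contact_force: [-1.6, -12.7, 3.3]
opening: 0.275
finger_force: 59.5
```

```bash
python3 -m creep '[{"x":1,"y":0,"z":0,"rx":0,"ry":0,"rz":0,"grip":0},{"x":1,"y":0,"z":0,"rx":0,"ry":0,"rz":0,"grip":0},{"x":0,"y":0,"z":0,"rx":0,"ry":0,"rz":0,"grip":0},{"x":0,"y":0,"z":0,"rx":0,"ry":0,"rz":0,"grip":0},{"x":0,"y":0,"z":0,"rx":0,"ry":0,"rz":0,"grip":0},{"x":0,"y":0,"z":0,"rx":0,"ry":0,"rz":0,"grip":0},{"x":0,"y":0,"z":0,"rx":0,"ry":0,"rz":0,"grip":0},{"x":0,"y":0,"z":0,"rx":0,"ry":0,"rz":0,"grip":0},{"x":0,"y":0,"z":0,"rx":0,"ry":0,"rz":0,"grip":0},{"x":0,"y":0,"z":0,"rx":0,"ry":0,"rz":0,"grip":0}]' 60
```

```text
time: 16.97
eef_pos: [0.5881, -0.258, 0.0458]
tcp_rot: [0.727, 0.686, -0.002, 0.004]
contact_force: [-0.7, -14.3, 4.2]
opening: 0.271
finger_force: 59.6
```

```bash
python3 -m creep '[{"x":1,"y":0,"z":0,"rx":0,"ry":0,"rz":0,"grip":0},{"x":1,"y":0,"z":0,"rx":0,"ry":0,"rz":0,"grip":0},{"x":0,"y":0,"z":0,"rx":0,"ry":0,"rz":0,"grip":0},{"x":0,"y":0,"z":0,"rx":0,"ry":0,"rz":0,"grip":0},{"x":0,"y":0,"z":0,"rx":0,"ry":0,"rz":0,"grip":0},{"x":0,"y":0,"z":0,"rx":0,"ry":0,"rz":0,"grip":0},{"x":0,"y":0,"z":0,"rx":0,"ry":0,"rz":0,"grip":0},{"x":0,"y":0,"z":0,"rx":0,"ry":0,"rz":0,"grip":0},{"x":0,"y":0,"z":0,"rx":0,"ry":0,"rz":0,"grip":0},{"x":0,"y":0,"z":0,"rx":0,"ry":0,"rz":0,"grip":0}]' 60
python3 - <<'E'
from h import *
a=snap('wrist','w4')['color']; b=snap('scene','s4')['color'][150:240,250:350]
cv2.imwrite('pics/c4.png',np.hstack([a[:, 130:430],cv2.resize(b,(467,420),interpolation=cv2.INTER_CUBIC)]))
E
```

```text
time: 17.8
eef_pos: [0.5883, -0.2578, 0.0464]
tcp_rot: [0.727, 0.687, -0.003, 0.006]
contact_force: [-1.4, -18.9, 4.6]
opening: 0.27
finger_force: 59.7
```

View pics/c4.png

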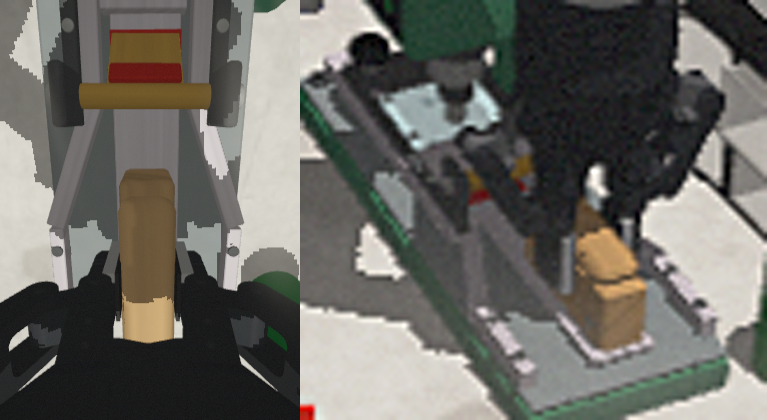

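The stop is solid: 0.2 mm of advance raised the force to 19 N. The flap lies over the stick's sole. I'll draw the stick back slowly at first, then look at the catch.

```bash
python3 -m creep '[{"x":-3,"y":0,"z":0,"rx":0,"ry":0,"rz":0,"grip":0},{"x":-3,"y":0,"z":0,"rx":0,"ry":0,"rz":0,"grip":0},{"x":-4,"y":0,"z":0,"rx":0,"ry":0,"rz":0,"grip":0},{"x":-5,"y":0,"z":0,"rx":0,"ry":0,"rz":0,"grip":0},{"x":-6,"y":0,"z":0,"rx":0,"ry":0,"rz":0,"grip":0},{"x":-8,"y":0,"z":0,"rx":0,"ry":0,"rz":0,"grip":0},{"x":-8,"y":0,"z":0,"rx":0,"ry":0,"rz":0,"grip":0},{"x":-8,"y":0,"z":0,"rx":0,"ry":0,"rz":0,"grip":0},{"x":-8,"y":0,"z":0,"rx":0,"ry":0,"rz":0,"grip":0},{"x":-8,"y":0,"z":0,"rx":0,"ry":0,"rz":0,"grip":0}]' 60
python3 - <<'E'
from h import *
a=snap('wrist','w5')['color'];c=snap('top','t5')['color'][125:225,200:300]; b=snap('scene','s5')['color'][150:240,250:350]
cv2.imwrite('pics/c5.png',np.hstack([cv2.resize(a[:200, 150:410],(390,300)),cv2.resize(b,(333,300),interpolation=cv2.INTER_CUBIC)]))
E
```

```text
time: 18.73
eef_pos: [0.5844, -0.309, 0.0449]
tcp_rot: [0.728, 0.686, 0.002, -0.002]
contact_force: [1.4, 4.7, 7.9]
opening: 0.272
finger_force: 60.2
```

View pics/c5.png

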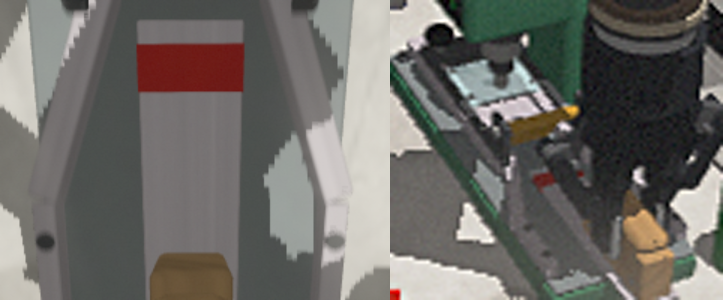

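The stick's tip is clear of the flap, and the blank stayed behind the catch under the roof. Next I'll draw the stick out and put it down.

```bash
python3 -m creep '[{"x":-15,"y":0,"z":0,"rx":0,"ry":0,"rz":0,"grip":0},{"x":-20,"y":0,"z":0,"rx":0,"ry":0,"rz":0,"grip":0},{"x":-20,"y":0,"z":0,"rx":0,"ry":0,"rz":0,"grip":0},{"x":-20,"y":0,"z":0,"rx":0,"ry":0,"rz":0,"grip":0},{"x":-20,"y":0,"z":-3,"rx":0,"ry":0,"rz":0,"grip":0},{"x":-20,"y":0,"z":-5,"rx":0,"ry":0,"rz":0,"grip":0},{"x":-20,"y":-10,"z":-5,"rx":0,"ry":0,"rz":0,"grip":0},{"x":-20,"y":-15,"z":0,"rx":0,"ry":0,"rz":0,"grip":0},{"x":-10,"y":-15,"z":0,"rx":0,"ry":0,"rz":0,"grip":0},{"x":0,"y":-20,"z":0,"rx":0,"ry":0,"rz":0,"grip":0}]' 60; python3 -m creep '[{"x":0,"y":0,"z":10,"rx":0,"ry":0,"rz":0,"grip":0},{"x":0,"y":0,"z":10,"rx":0,"ry":0,"rz":0,"grip":0},{"x":0,"y":0,"z":8,"rx":0,"ry":0,"rz":0,"grip":0},{"x":0,"y":0,"z":4,"rx":0,"ry":0,"rz":0,"grip":0},{"x":0,"y":0,"z":2,"rx":0,"ry":0,"rz":0,"grip":0},{"x":0,"y":0,"z":1,"rx":0,"ry":0,"rz":0,"grip":0},{"x":0,"y":0,"z":0,"rx":0,"ry":0,"rz":0,"grip":0},{"x":0,"y":0,"z":0,"rx":0,"ry":0,"rz":0,"grip":0},{"x":0,"y":0,"z":0,"rx":0,"ry":0,"rz":0,"grip":0},{"x":0,"y":0,"z":0,"rx":0,"ry":0,"rz":0,"grip":0}]' 60
```

```text
time: 19.72
eef_pos: [0.5129, -0.473, 0.0553]
tcp_rot: [0.728, 0.686, 0.001, -0.002]
contact_force: [-0.9, -0.1, -1.2]
opening: 0.272
finger_force: 59.0
time: 20.55
eef_pos: [0.5147, -0.4733, 0.023]
tcp_rot: [0.728, 0.686, -0.0, 0.001]
contact_force: [0.2, -0.1, -1.0]
opening: 0.274
finger_force: 59.1
```

```bash
python3 -m creep '[{"x":0,"y":0,"z":1,"rx":0,"ry":0,"rz":0,"grip":0},{"x":0,"y":0,"z":1,"rx":0,"ry":0,"rz":0,"grip":0},{"x":0,"y":0,"z":0.8,"rx":0,"ry":0,"rz":0,"grip":0},{"x":0,"y":0,"z":0,"rx":0,"ry":0,"rz":0,"grip":0},{"x":0,"y":0,"z":0,"rx":0,"ry":0,"rz":0,"grip":0},{"x":0,"y":0,"z":0,"rx":0,"ry":0,"rz":0,"grip":0},{"x":0,"y":0,"z":0,"rx":0,"ry":0,"rz":0,"grip":0.3},{"x":0,"y":0,"z":0,"rx":0,"ry":0,"rz":0,"grip":0.45},{"x":0,"y":0,"z":0,"rx":0,"ry":0,"rz":0,"grip":0.6},{"x":0,"y":0,"z":0,"rx":0,"ry":0,"rz":0,"grip":0.6}]' 60; python3 -m creep '[{"x":0,"y":0,"z":0,"rx":0,"ry":0,"rz":0,"grip":0.6},{"x":0,"y":0,"z":0,"rx":0,"ry":0,"rz":0,"grip":0.6},{"x":0,"y":0,"z":-15,"rx":0,"ry":0,"rz":0,"grip":0.6},{"x":0,"y":0,"z":-25,"rx":0,"ry":0,"rz":0,"grip":0.6},{"x":0,"y":0,"z":-30,"rx":0,"ry":0,"rz":0,"grip":0.6},{"x":0,"y":0,"z":-30,"rx":0,"ry":0,"rz":0,"grip":0.6},{"x":0,"y":0,"z":-30,"rx":0,"ry":0,"rz":0,"grip":0.6},{"x":0,"y":0,"z":-30,"rx":0,"ry":0,"rz":0,"grip":0.6},{"x":0,"y":0,"z":0,"rx":0,"ry":0,"rz":0,"grip":0.6},{"x":0,"y":0,"z":0,"rx":0,"ry":0,"rz":0,"grip":0.6}]' 60
python3 - <<'E'
from h import *
s=ctrl.get_state();print(s['qpos'].round(3),s['eef_pos'])
E
```

```text
time: 21.38
eef_pos: [0.5144, -0.4729, 0.0193]
tcp_rot: [0.728, 0.686, -0.0, -0.0]
contact_force: [-0.1, -0.1, -0.3]
opening: 0.6
finger_force: 0.0
time: 22.22
eef_pos: [0.5156, -0.4744, 0.1843]
tcp_rot: [0.728, 0.686, -0.0, 0.004]
contact_force: [-0.9, -0.5, -1.1]
opening: 0.6
finger_force: 0.0
[-0.888  0.375  1.553  0.     1.207 -0.829] [ 0.51561233 -0.47435367  0.18427896]
```

```bash
python3 -m creep '[{"x":25.7,"y":-29.2,"z":0,"rx":0,"ry":0,"rz":0,"grip":0.6},{"x":25.7,"y":-29.2,"z":0,"rx":0,"ry":0,"rz":0,"grip":0.6},{"x":25.7,"y":-29.2,"z":0,"rx":0,"ry":0,"rz":0,"grip":0.6},{"x":25.7,"y":-29.2,"z":0,"rx":0,"ry":0,"rz":0,"grip":0.6},{"x":25.7,"y":-29.2,"z":0,"rx":0,"ry":0,"rz":0,"grip":0.6},{"x":25.7,"y":-29.2,"z":0,"rx":0,"ry":0,"rz":0,"grip":0.6},{"x":0,"y":0,"z":0,"rx":0,"ry":0,"rz":-7.1,"grip":0.6},{"x":0,"y":0,"z":0,"rx":0,"ry":0,"rz":-7.1,"grip":0.6},{"x":0,"y":0,"z":0,"rx":0,"ry":0,"rz":-7.1,"grip":0.6},{"x":0,"y":0,"z":0,"rx":0,"ry":0,"rz":-7.1,"grip":0.6}]' 40;python3 -m creep '[{"x":0,"y":0,"z":0,"rx":0,"ry":0,"rz":-7.1,"grip":0.6},{"x":0,"y":0,"z":0,"rx":0,"ry":0,"rz":-7.1,"grip":0.6},{"x":0,"y":0,"z":0,"rx":0,"ry":0,"rz":-7.1,"grip":0.6},{"x":0,"y":0,"z":0,"rx":0,"ry":0,"rz":-7.1,"grip":0.6},{"x":0,"y":0,"z":0,"rx":0,"ry":0,"rz":-7.1,"grip":0.6},{"x":0,"y":0,"z":0,"rx":0,"ry":0,"rz":-7.1,"grip":0.6},{"x":0,"y":0,"z":0,"rx":0,"ry":0,"rz":0,"grip":0.6},{"x":0,"y":0,"z":0,"rx":0,"ry":0,"rz":0,"grip":0.6},{"x":0,"y":0,"z":0,"rx":0,"ry":0,"rz":0,"grip":0.6},{"x":0,"y":0,"z":0,"rx":0,"ry":0,"rz":0,"grip":0.6}]' 40
python3 - <<'E'
from h import *
s=ctrl.get_state();print(s['time'],s['qpos'].round(3),s['eef_pos'],Ro.from_quat(s['tcp_rot']).as_matrix().round(3))
a=snap('wrist','w6')['color'];c=snap('top','t6')['color'][125:225,160:340]; b=snap('scene','s6')['color'][140:240,240:340]
hsv=cv2.cvtColor(a,cv2.COLOR_BGR2HSV)
m=(((hsv[...,0]<6)|(hsv[...,0]>174))&(hsv[...,1]>150)&(hsv[...,2]>60)).astype('uint8')
n,l,st,ce=cv2.connectedComponentsWithStats(m);print(st[1:][st[1:,4]>200])
cv2.imwrite('pics/c6.png',np.hstack([a[:,20:400],np.vstack([cv2.resize(c,(378,210),interpolation=cv2.INTER_CUBIC),cv2.copyMakeBorder(cv2.resize(b,(210,210),interpolation=cv2.INTER_CUBIC),0,0,0,168,0)])]))
E
```

```text
time: 23.05
eef_pos: [0.3477, -0.3076, 0.1781]
tcp_rot: [0.535, 0.845, 0.0, -0.001]
contact_force: [-0.4, 0.4, -0.2]
opening: 0.601
finger_force: 0.0
time: 23.88
eef_pos: [0.3484, -0.3085, 0.1791]
tcp_rot: [0.195, 0.981, 0.0, -0.0]
contact_force: [-0.3, -0.5, -1.0]
opening: 0.6
finger_force: 0.0
23.8833 [-0.943 -0.137  2.125 -0.     1.155 -2.122] [ 0.34841151 -0.30850671  0.17910209] [[-0.924  0.382 -0.   ]
 [ 0.382  0.924  0.001]
 [ 0.001  0.    -1.   ]]
[[ 246  170   56  104 4861]
 [ 276  316   19   27  257]]
```

View pics/c6.png

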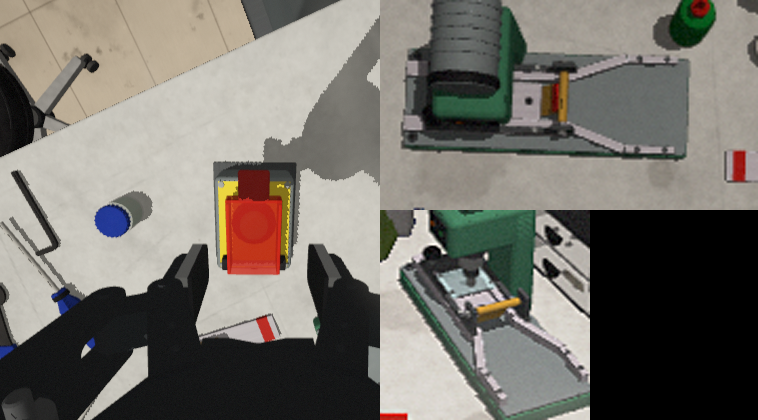

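The top crop shows the blank under the roof with the brass flap down behind it. In the wrist view the tab spans rows 170-197 around column 274, the button is at about (274,223), and the box is squared to the tool.

Run:
```python
from h import *
T=lambda u,v:('t0',160+u/3.1,115+v/3.1)
a=cv2.imread('pics/w6.png');hsv=cv2.cvtColor(a,cv2.COLOR_BGR2HSV)
m=(((hsv[...,0]<6)|(hsv[...,0]>174))&(hsv[...,1]>150)&(hsv[...,2]>60))
for r in range(172,274,6):
  c=np.where(m[r,236:312])[0]+236; print(r,c.min(),c.max(),end='; ')
print()
tab=tri(('w6',274,183.5),T(459,546)); print('tab tri',tab*1000, onz('w6',274,183.5,.079)*1000)
bt=onz('w6',274,223,.072);print('btn',bt*1000)
for n,u,v in(('fl',235,162),('fr',318,162)):print(n,onz('w6',u,v,.05)*1000)
print('tool shift tab',to_tool(onz('w6',274,183.5,.079)).round(1),'btn',to_tool(bt).round(1))
```

```text
172 258 288; 178 258 289; 184 259 288; 190 259 288; 196 258 288; 202 246 301; 208 246 301; 214 246 301; 220 247 300; 226 247 300; 232 247 300; 238 247 300; 244 247 299; 250 247 299; 256 247 299; 262 247 299; 268 247 299; 
tab tri [ 328.20267644 -304.75741302   81.02795845] [ 328.58509038 -303.97059637   79.        ]
btn [ 362.9446933  -318.44760457   72.        ]
fl [ 301.50151129 -331.83514637   50.        ]
fr [ 330.74156751 -261.39387012   50.        ]
tool shift tab [ 20.3  -3.3 100.5] btn [-17.   -3.5 107.5]
```

```bash
python3 -m creep '[{"x":13,"y":-1.7,"z":10,"rx":0,"ry":0,"rz":0,"grip":0.6},{"x":13,"y":-1.7,"z":10,"rx":0,"ry":0,"rz":0,"grip":0.6},{"x":0,"y":0,"z":20,"rx":0,"ry":0,"rz":0,"grip":0.6},{"x":0,"y":0,"z":20,"rx":0,"ry":0,"rz":0,"grip":0.6},{"x":0,"y":0,"z":20,"rx":0,"ry":0,"rz":0,"grip":0.6},{"x":0,"y":0,"z":15,"rx":0,"ry":0,"rz":0,"grip":0.6},{"x":0,"y":0,"z":10,"rx":0,"ry":0,"rz":0,"grip":0.6},{"x":0,"y":0,"z":8,"rx":0,"ry":0,"rz":0,"grip":0.6},{"x":0,"y":0,"z":0,"rx":0,"ry":0,"rz":0,"grip":0.5},{"x":0,"y":0,"z":0,"rx":0,"ry":0,"rz":0,"grip":0.4}]' 30; python3 -m creep '[{"x":0,"y":0,"z":0,"rx":0,"ry":0,"rz":0,"grip":0.3},{"x":0,"y":0,"z":0,"rx":0,"ry":0,"rz":0,"grip":0.2},{"x":0,"y":0,"z":0,"rx":0,"ry":0,"rz":0,"grip":0},{"x":0,"y":0,"z":0,"rx":0,"ry":0,"rz":0,"grip":0},{"x":0,"y":0,"z":0,"rx":0,"ry":0,"rz":0,"grip":0},{"x":0,"y":0,"z":0,"rx":0,"ry":0,"rz":0,"grip":0},{"x":0,"y":0,"z":0,"rx":0,"ry":0,"rz":0,"grip":0},{"x":0,"y":0,"z":0,"rx":0,"ry":0,"rz":0,"grip":0},{"x":0,"y":0,"z":0,"rx":0,"ry":0,"rz":0,"grip":0},{"x":0,"y":0,"z":0,"rx":0,"ry":0,"rz":0,"grip":0}]' 30
python3 - <<'E'
from h import *
s=ctrl.get_state();print(s['qpos'].round(3),s['eef_pos'],Ro.from_quat(s['tcp_rot']).as_matrix().round(3), to_tool([.3282,-.3048,.076]))
E
```

```text
time: 24.87
eef_pos: [0.3234, -0.3022, 0.0667]
tcp_rot: [0.194, 0.981, -0.0, 0.0]
contact_force: [-0.4, -0.7, 1.1]
opening: 0.402
finger_force: 0.0
time: 25.7
eef_pos: [0.3235, -0.3021, 0.0667]
tcp_rot: [0.194, 0.981, -0.0, 0.0]
contact_force: [2.9, 1.6, 0.4]
opening: 0.291
finger_force: 30.4
[-9.810e-01 -2.000e-02  2.251e+00  1.000e-03  9.100e-01 -2.162e+00] [ 0.32354123 -0.30211229  0.06665484] [[-0.925  0.381  0.001]
 [ 0.381  0.925 -0.   ]
 [-0.001 -0.    -1.   ]] [-5.3394875  -0.71129407 -9.34044573]
```

The grip is on the tab (26 mm opening, 30 N). Next I'll swing it along the arc.

```bash
python3 -m creep '[{"x":-1.9,"y":0,"z":-7.7,"rx":0,"ry":0,"rz":0,"grip":0},{"x":-2.6,"y":0,"z":-7.5,"rx":0,"ry":0,"rz":0,"grip":0},{"x":-3.2,"y":0,"z":-7.3,"rx":0,"ry":0,"rz":0,"grip":0},{"x":-3.8,"y":0,"z":-6.9,"rx":0,"ry":0,"rz":0,"grip":0},{"x":-4.4,"y":0,"z":-6.6,"rx":0,"ry":0,"rz":0,"grip":0},{"x":-5,"y":0,"z":-6.1,"rx":0,"ry":0,"rz":0,"grip":0},{"x":-5.5,"y":0,"z":-5.8,"rx":0,"ry":0,"rz":0,"grip":0},{"x":-6,"y":0,"z":-5.2,"rx":0,"ry":0,"rz":0,"grip":0},{"x":-6.4,"y":0,"z":-4.6,"rx":0,"ry":0,"rz":0,"grip":0},{"x":-6.7,"y":0,"z":-4.1,"rx":0,"ry":0,"rz":0,"grip":0}]' 30
```

```text
time: 26.53
eef_pos: [0.3651, -0.3194, 0.1283]
tcp_rot: [0.194, 0.981, 0.0, -0.001]
contact_force: [-0.3, -1.0, -8.2]
opening: 0.294
finger_force: 29.8
```

```bash
python3 -m creep '[{"x":-7.1,"y":0,"z":-3.5,"rx":0,"ry":0,"rz":0,"grip":0},{"x":-7.4,"y":0,"z":-2.9,"rx":0,"ry":0,"rz":0,"grip":0},{"x":-7.7,"y":0,"z":-2.2,"rx":0,"ry":0,"rz":0,"grip":0},{"x":-7.7,"y":0,"z":-1.5,"rx":0,"ry":0,"rz":0,"grip":0},{"x":-7.9,"y":0,"z":-0.8,"rx":0,"ry":0,"rz":0,"grip":0},{"x":-7.9,"y":0,"z":-0.2,"rx":0,"ry":0,"rz":0,"grip":0},{"x":-7.9,"y":0,"z":0.6,"rx":0,"ry":0,"rz":0,"grip":0},{"x":-7.8,"y":0,"z":1.2,"rx":0,"ry":0,"rz":0,"grip":0},{"x":-7.7,"y":0,"z":1.9,"rx":0,"ry":0,"rz":0,"grip":0},{"x":-7.5,"y":0,"z":2.6,"rx":0,"ry":0,"rz":0,"grip":0}]' 30
python3 - <<'E'
from h import *
for k in('top','scene','wrist'): snap(k,k[0]+'7')
for f,(y0,y1,x0,x1) in (('t7',(220,320,270,360)),('s7',(180,300,180,300)),('w7',(0,420,0,560))):
  a=cv2.imread(f'pics/{f}.png')[y0:y1,x0:x1];hsv=cv2.cvtColor(a,cv2.COLOR_BGR2HSV)
  m=(((hsv[...,0]<6)|(hsv[...,0]>174))&(hsv[...,1]>150)&(hsv[...,2]>50)).astype('uint8')
  n,l,st,ce=cv2.connectedComponentsWithStats(m)
  for q in st[1:]:
    if q[4]>40: print(f,q+[x0,y0,0,0,0])
  g=((abs(hsv[...,0].astype(int)-60)<15)&(hsv[...,1]>120)&(hsv[...,2]>50)).astype('uint8')
  n,l,st,ce=cv2.connectedComponentsWithStats(g)
  for q,c in zip(st[1:],ce[1:]):
    if q[4]>20: print(f,'green',q+[x0,y0,0,0,0],c+[x0,y0])
print(ctrl.get_state()['eef_pos'])
E
```

```text
time: 27.37
eef_pos: [0.4376, -0.3498, 0.1343]
tcp_rot: [0.194, 0.981, -0.001, 0.001]
contact_force: [-3.1, -2.6, 2.0]
opening: 0.292
finger_force: 30.6
t7 [313 239   7   9  42]
s7 [252 218  17  43 451]
s7 green [226 244  13  12 120] [231.925      249.50833333]
w7 [ 233  169   89  123 4339]
w7 [242 170   8  12  42]
w7 green [ 260   89   38   40 1193] [278.44928751 108.51886002]
w7 green [372 360  36  31 155] [385.75483871 371.70322581]
[ 0.43765116 -0.34976864  0.13425368]
```

```bash
python3 -m creep '[{"x":0,"y":0,"z":0,"rx":0,"ry":0,"rz":0,"grip":0.35},{"x":0,"y":0,"z":0,"rx":0,"ry":0,"rz":0,"grip":0.45},{"x":0,"y":0,"z":0,"rx":0,"ry":0,"rz":0,"grip":0.5},{"x":0,"y":0,"z":-8,"rx":0,"ry":0,"rz":0,"grip":0.5},{"x":0,"y":0,"z":-15,"rx":0,"ry":0,"rz":0,"grip":0.5},{"x":0,"y":0,"z":-20,"rx":0,"ry":0,"rz":0,"grip":0.5},{"x":10,"y":0,"z":-10,"rx":0,"ry":0,"rz":0,"grip":0.5},{"x":30,"y":0,"z":0,"rx":0,"ry":0,"rz":0,"grip":0.3},{"x":30,"y":0,"z":0,"rx":0,"ry":0,"rz":0,"grip":0},{"x":5,"y":0,"z":0,"rx":0,"ry":0,"rz":0,"grip":0}]' 40
python3 - <<'E'
from h import *
print('tri',tri(('s7',231.9,249.5),('w7',278.4,108.5))*1000, onz('w7',278.4,108.5,.072)*1000)
snap('scene','s8');snap('wrist','w8')
for f,(y0,y1,x0,x1) in (('s8',(180,300,180,300)),('w8',(0,330,150,420))):
  a=cv2.imread(f'pics/{f}.png')[y0:y1,x0:x1];hsv=cv2.cvtColor(a,cv2.COLOR_BGR2HSV)
  for nm,m in(('red',((hsv[...,0]<6)|(hsv[...,0]>174))&(hsv[...,1]>150)&(hsv[...,2]>50)),('green',(abs(hsv[...,0].astype(int)-60)<15)&(hsv[...,1]>120)&(hsv[...,2]>50))):
    n,l,st,ce=cv2.connectedComponentsWithStats(m.astype('uint8'))
    for q,c in zip(st[1:],ce[1:]):
      if q[4]>40: print(f,nm,q+[x0,y0,0,0,0],c+[x0,y0])
h=np.array([.407,-.337,.058]);u=np.array([.924,-.382,0])
for th in(1.5,1.6,1.7,1.8):
  p=.21+th; print(th,[proj('s8',h+u*(-R*np.cos(p))+np.array([0,0,R*np.sin(p)])).round(1) for R in(.075,.099)])
b=onz('w7',278.4,108.5,.072);s=ctrl.get_state();print(s['eef_pos'],s['qpos'].round(2),to_tool(b))
E
```

```text
time: 28.35
eef_pos: [0.3641, -0.3176, 0.1856]
tcp_rot: [0.194, 0.981, 0.001, -0.001]
contact_force: [0.1, -0.1, -0.7]
opening: 0.083
finger_force: 0.0
tri [ 366.58273943 -320.50165971   68.58744403] [ 366.2388449  -320.36043553   72.        ]
s8 red [252 212  17  48 448] [260.45535714 238.16294643]
s8 green [226 244  13  12 116] [231.82758621 249.68103448]
w8 red [271 295  14  35 215] [277.46976744 316.93953488]
w8 green [263 190  28  29 634] [276.12933754 203.9022082 ]
1.5 [array([257.8, 223.9]), array([259.3, 214.4])]
1.6 [array([261.6, 224.3]), array([264.4, 214.9])]
1.7 [array([265.3, 224.9]), array([269.3, 215.8])]
1.8 [array([268.9, 225.9]), array([274.1, 217.1])]
[ 0.3661977  -0.31929504  0.18641772] [-0.93 -0.1   2.07  0.    1.16 -2.11] [ -0.33779725  -0.99617113 114.41785363]
```

Run:
```python
from h import *
for f in('s7','s8'):
  a=cv2.imread(f'pics/{f}.png');hsv=cv2.cvtColor(a,cv2.COLOR_BGR2HSV)
  m=((hsv[...,0]<6)|(hsv[...,0]>174))&(hsv[...,1]>130)&(hsv[...,2]>40)
  for r in range(210,264,4):
    c=np.where(m[r,240:300])[0]+240
    if len(c):print(f,r,c.min(),c.max(),end='; ')
  print()
h=np.array([.4068,-.337,.058]);u=np.array([.924,-.382,0]);w=np.array([.382,.924,0])
P=lambda th,R,y,off:proj('s8',h+w*y+u*(-R*np.cos(.21+th))+np.array([0,0,R*np.sin(.21+th)])).round(1).tolist()
print(P(0,0,0,0))
for th in(1.3,1.5,1.6,1.7,1.8): print(th,P(th,.099,-.013,0),P(th,.099,.013,0),P(th,.075,-.024,0),P(th,.075,.024,0))
```

```text
s7 218 260 264; s7 222 256 264; s7 226 255 264; s7 230 254 267; s7 234 254 267; s7 238 253 267; s7 242 252 266; s7 246 256 265; s7 250 257 265; s7 254 254 264; s7 258 253 263; 
s8 214 266 268; s8 218 260 268; s8 222 256 268; s8 226 255 267; s8 230 255 267; s8 234 254 267; s8 238 253 266; s8 242 252 266; s8 246 257 265; s8 250 254 264; s8 254 253 264; s8 258 253 263; 
[253.4, 252.2]
1.3 [249.2, 218.9] [248.7, 210.4] [250.5, 232.2] [249.6, 216.3]
1.5 [259.6, 218.7] [258.9, 210.2] [258.4, 232.0] [257.1, 216.2]
1.6 [264.7, 219.2] [263.9, 210.7] [262.3, 232.4] [260.9, 216.5]
1.7 [269.7, 220.1] [268.8, 211.6] [266.0, 233.1] [264.5, 217.2]
1.8 [274.5, 221.4] [273.5, 212.9] [269.6, 234.0] [268.0, 218.1]
```

The guard stands at about 1.68 rad and is released. The button is directly below the tool, so I'll press it.

```bash
python3 -m creep '[{"x":-1,"y":-1,"z":10,"rx":0,"ry":0,"rz":0,"grip":0},{"x":0,"y":0,"z":20,"rx":0,"ry":0,"rz":0,"grip":0},{"x":0,"y":0,"z":20,"rx":0,"ry":0,"rz":0,"grip":0},{"x":0,"y":0,"z":20,"rx":0,"ry":0,"rz":0,"grip":0},{"x":0,"y":0,"z":15,"rx":0,"ry":0,"rz":0,"grip":0},{"x":0,"y":0,"z":12,"rx":0,"ry":0,"rz":0,"grip":0},{"x":0,"y":0,"z":8,"rx":0,"ry":0,"rz":0,"grip":0},{"x":0,"y":0,"z":3,"rx":0,"ry":0,"rz":0,"grip":0},{"x":0,"y":0,"z":2,"rx":0,"ry":0,"rz":0,"grip":0},{"x":0,"y":0,"z":0,"rx":0,"ry":0,"rz":0,"grip":0}]' 40; python3 -m creep '[{"x":0,"y":0,"z":2,"rx":0,"ry":0,"rz":0,"grip":0},{"x":0,"y":0,"z":2,"rx":0,"ry":0,"rz":0,"grip":0},{"x":0,"y":0,"z":2,"rx":0,"ry":0,"rz":0,"grip":0},{"x":0,"y":0,"z":2,"rx":0,"ry":0,"rz":0,"grip":0},{"x":0,"y":0,"z":1,"rx":0,"ry":0,"rz":0,"grip":0},{"x":0,"y":0,"z":0,"rx":0,"ry":0,"rz":0,"grip":0},{"x":0,"y":0,"z":0,"rx":0,"ry":0,"rz":0,"grip":0},{"x":0,"y":0,"z":0,"rx":0,"ry":0,"rz":0,"grip":0},{"x":0,"y":0,"z":0,"rx":0,"ry":0,"rz":0,"grip":0},{"x":0,"y":0,"z":0,"rx":0,"ry":0,"rz":0,"grip":0}]' 40
```

```text
time: 29.28
eef_pos: [0.3678, -0.3215, 0.0761]
tcp_rot: [0.194, 0.981, -0.0, 0.0]
contact_force: [0.0, 0.6, 0.1]
opening: -0.0
finger_force: 0.0
time: 30.12
eef_pos: [0.3678, -0.3218, 0.0676]
tcp_rot: [0.194, 0.981, -0.001, 0.001]
contact_force: [1.9, -0.2, 3.5]
opening: 0.0
finger_force: 1.9
```

```bash
python3 -m creep '[{"x":0,"y":0,"z":1,"rx":0,"ry":0,"rz":0,"grip":0},{"x":0,"y":0,"z":1,"rx":0,"ry":0,"rz":0,"grip":0},{"x":0,"y":0,"z":1,"rx":0,"ry":0,"rz":0,"grip":0},{"x":0,"y":0,"z":0.5,"rx":0,"ry":0,"rz":0,"grip":0},{"x":0,"y":0,"z":0,"rx":0,"ry":0,"rz":0,"grip":0},{"x":0,"y":0,"z":0,"rx":0,"ry":0,"rz":0,"grip":0},{"x":0,"y":0,"z":0,"rx":0,"ry":0,"rz":0,"grip":0},{"x":0,"y":0,"z":0,"rx":0,"ry":0,"rz":0,"grip":0},{"x":0,"y":0,"z":0,"rx":0,"ry":0,"rz":0,"grip":0},{"x":0,"y":0,"z":0,"rx":0,"ry":0,"rz":0,"grip":0}]' 40
```

```text
time: 30.95
eef_pos: [0.3679, -0.3219, 0.0658]
tcp_rot: [0.194, 0.981, -0.0, 0.0]
contact_force: [-2.4, 3.4, 15.1]
opening: 0.002
finger_force: 7.8
```

The button is bottomed: 15 N at z 65.8 mm, 6 mm below its top. I'll add a slight extra push and then lift clear.

```bash
python3 -m creep '[{"x":0,"y":0,"z":1,"rx":0,"ry":0,"rz":0,"grip":0},{"x":0,"y":0,"z":0,"rx":0,"ry":0,"rz":0,"grip":0},{"x":0,"y":0,"z":0,"rx":0,"ry":0,"rz":0,"grip":0},{"x":0,"y":0,"z":-5,"rx":0,"ry":0,"rz":0,"grip":0},{"x":0,"y":0,"z":-15,"rx":0,"ry":0,"rz":0,"grip":0},{"x":0,"y":0,"z":-25,"rx":0,"ry":0,"rz":0,"grip":0},{"x":0,"y":0,"z":-30,"rx":0,"ry":0,"rz":0,"grip":0},{"x":0,"y":0,"z":-30,"rx":0,"ry":0,"rz":0,"grip":0},{"x":0,"y":0,"z":-20,"rx":0,"ry":0,"rz":0,"grip":0},{"x":0,"y":0,"z":0,"rx":0,"ry":0,"rz":0,"grip":0}]' 40
python3 - <<'E'
from h import *
a=snap('scene','s9')['color'].astype(int);snap('top','t9'); b=cv2.imread('pics/s8.png').astype(int)
r=lambda i:[ (c.min(),c.max()) for c in [np.where((i[k,252:275,2]>2*i[k,252:275,1]+20))[0]+252 for k in(216,222,230)] if len(c)]
print(r(a),r(b))
t6=cv2.imread('pics/t6.png').astype(int);t9=cv2.imread('pics/t9.png').astype(int)
print('punch area change',abs(t6-t9)[140:200,165:310].mean(), 'stick',abs(t6-t9)[200:230,310:410].mean())
E
```

```text
time: 31.78
eef_pos: [0.3683, -0.3226, 0.1916]
tcp_rot: [0.194, 0.981, -0.002, 0.002]
contact_force: [0.3, 0.0, 0.1]
opening: 0.001
finger_force: 0.0
[(np.int64(266), np.int64(268)), (np.int64(256), np.int64(268)), (np.int64(255), np.int64(267))] [(np.int64(266), np.int64(268)), (np.int64(256), np.int64(268)), (np.int64(255), np.int64(267))]
punch area change 2.8750191570881225 stick 2.8805555555555555
```

The guard is still open and the punch and stick haven't moved since they were checked, so I'm handing in.

```bash
python3 -c "
from plant import sign_off
print(sign_off())"
```

```text
the job is handed in; nothing more can be done
None
```

The job is handed in at about 32 s of robot time: the blank is held behind the dropped catch, the stick is back on the worktop, the guard stands open at about 1.7 rad, and the start button was pressed fully down; sign-off gave no verdict.

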